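# Tray a chocolate bar and slide it into its slipcase

### The job

Pack the chocolate bar: lay it, pieces up and flat, into the empty card tray on the table without dropping it. Then take up the tray with the bar in it and slide it into the slipcase that leans in the sloping stand, pushing it fully home so that its end is flush with the slipcase's mouth, and leave the slipcase seated in its stand.

Things in the scene. Friction and masses are not known exactly. Their poses are not given: they have to be found in the camera images.
- bar: Dark brown moulded chocolate bar, 121 long x 51 wide x 12 mm thick, 5 x 2 raised pieces on top (the side faces stand from 2 to 9 mm up; below that set in by 1.5 mm), about 0.1 kg, lying on the table. Origin: centre of its underside; x along its length, y across, z up out of the pieces.
- tray: Empty open tray of off-white card, outside 130 long x 60 wide x 17 mm high, cavity 124 x 54 mm, floor 2.5 mm, walls 3 mm, corners cut off 3 mm, both ends alike. Each long wall has at its middle a 44 mm wide thumb notch down to the floor, where fingers that hold the bar can pass. Origin: centre of its underside; x along its length, y across, z up.
- slipcase: Brown board slipcase lying loose in the sloping stand, upper end open, lower end closed. Inside 130 long x 62 wide x 19.5 mm high, board 2.5 mm; half-round thumb cut (30 x 12 mm) in the top sheet at the mouth. Origin: centre of its inner floor; x down the slope into the case, z out of its top, 30 degrees from vertical. Tray home: tray origin on this origin, tray x along this x, either way round.
- case_mouth (a point): Centre of the slipcase's open mouth: 65 mm up the slope from the slipcase's origin and 9.75 mm above its inner floor. Axes as the slipcase.
- stand: Folded aluminium stand, fixed on the table, 150 long x 80 wide, about 95 mm high at its upper end (the slipcase's mouth stands 9 mm beyond the deck's upper edge). Origin: centre of its underside; x is the level direction in which the slope runs down, z up. Side rails 15 mm high along the lower part of the slope, a foot stop below the slipcase.

How it is judged:
By the outcome, as a careful person would: the job done as asked, in the order asked, and still so for the second after the job is handed in, with the robot touching nothing.
It also fails if it takes over 64 s, if anything falls off the work surface, if the arm or the gripper's body presses on something with over 40 N, if the wrist force passes 120 N, or if a joint passes its speed limit or range.

### The arm

A 6-joint arm with a two-finger parallel gripper is mounted at the origin on a cart in front of the work surface, level with it; the furniture and walls round the work are solid. World frame = base frame: x ahead of the robot, y to its left, z up, the work surface at z = 0. Lengths are in mm, angles in rad, forces in N, time in s.
With the tool pointing down it reaches from about 400 to 925 mm from the base axis. Payload 12.5 kg.
Tool frame: the origin (TCP) lies at the very end of the fingers, on their centre line; the grasp point (between the pads) lies 19 mm behind it; z points along the fingers, y is the direction in which the jaws open and shut (so a half turn about z gives the same grasp; the last joint's range is limited). The gripper opens to 95 mm and grips with 3 to 60 N. Pads are 20 mm wide; open, the fingers measure 119 mm over their backs; the gripper's body (75 mm by 180 mm) begins 59 mm behind the grasp point.
Start: joints at [-1.452, 0.491, 1.559, -0, 1.092, -0.106], TCP at [139.342, -609.287, 214.661] pointing down, gripper open.
Joint ranges: [-3.1, 3.1], [-0.84, 2.19], [0.05, 2.79], [-1.13, 4.28], [0.06, 2.93], [-2.69, 2.69]. Speed limits (rad/s): [2.22, 2.22, 2.79, 3.14, 3.14, 3.14].

### API

Orientations are given as [roll, pitch, yaw] about the fixed x, y, z axes, in that order (R = Rz(yaw) Ry(pitch) Rx(roll)).
In Python, from cell import env gives the robot as it stands.
- The arm moves only by the shell command python3 -m pendant 'ROWS'. ROWS is JSON, a list that holds one entry, the list of rows, each a list of 5 numbers: the opening, from 0 (shut) to 1 (fully open), then the shift along the tool's x, y, z in m, then the turn about the tool's z in rad. A call has exactly 8 rows; each row is the pose to reach, as a shift and turn from the pose commanded when the call began, along the tool's axes at that moment; what a row does not reach only later rows make up. A row lasts 1/10 s, in which the tool goes at most 50 mm and 8.59 degrees, less where a joint would pass 70% of its speed; a pose out of reach is approached as far as the arm can. A call with a gripper value outside its range is refused whole. The fingers move at their own pace and stop on an object; the grip force is fixed at half the most. Time passes only in rows, so rows that repeat a pose let the fingers close, or fill a call up. It gives the time, the measured TCP pose, the force and the opening at its end, in the units of the state.
- env.state(): the state, without advancing time (a new reading comes with each control period).
- env.read_camera(name): name is "scene" or "top" or "wrist"; returns a dict with "image" (420x560x3 uint8, blue, green, red), "range_z" (420x560 float32, mm along the optical axis (not along the pixel's ray), 0 where there is no reading), "fx", "fy", "cx", "cy" (pixels), "rvec" (rotation vector, rad) and "tvec" (3), from world to camera coordinates, as OpenCV has them; the wrist camera has in their place "tool_from_camera" (4x4, takes a point from camera to tool coordinates, whose origin is the TCP and whose axes are the flange's). Camera axes: x right, y down, z forward; pixel columns grow to the right and rows downward; lengths in mm; the calibration is good to about 2 mm. A picture is of the moment at which its call begins: read the wrist's pose just before it.
- env.job_done(): hands the job in, once; it reports no verdict.
The state is a dict: "t": time; "joints": joint angles; "qvel": joint speeds; "tau": joint torques, N m; "eef_pos": TCP position; "tcp_rot": TCP orientation; "ft_force": force on the tool from outside, world axes, zero at the start; "moment": the same for the moment, N m; "opening": opening from 0.0 (shut) to 1.0 (fully open).
Only numpy, scipy, OpenCV 4.12 (cv2) and the standard library are available. Lean on these libraries where they do the work, as an engineer would, in place of code of your own. Each camera call takes 0.05 s, during which the arm holds its last target. There are 200 camera calls.

## Working session

There is one attempt and no reset: what is moved stays moved. The work goes in short steps, Python scripts to look and compute and a shell command to move; the robot and the scene stay as the last step left them, time stands still between calls to the robot, and variables do not carry over. Pictures are saved under pics/ and viewed, about 8 in all and at most 12, crops included, and the job is handed in when it is done.

```bash
ls && mkdir -p pics
cat > h.py <<'E'
from cell import env
import numpy as np, cv2
from scipy.spatial.transform import Rotation as R
def T(cam,st=None):
    "camera->world rotation, origin"
    if 'rvec' in cam:
        r=cv2.Rodrigues(np.array(cam['rvec'],float))[0]; return r.T, -r.T@np.array(cam['tvec'],float).ravel()
    W=np.eye(4); W[:3,:3]=R.from_euler('xyz',st['tcp_rot']).as_matrix(); W[:3,3]=st['eef_pos']
    M=W@np.array(cam['tool_from_camera']); return M[:3,:3],M[:3,3]
def cloud(cam,st=None):
    z=cam['range_z'].astype(float); v,u=np.indices(z.shape)
    p=np.dstack([(u-cam['cx'])/cam['fx']*z,(v-cam['cy'])/cam['fy']*z,z])
    r,o=T(cam,st); P=p@r.T+o; P[z<=0]=np.nan; return P
def ray(cam,uv,h,st=None):
    r,o=T(cam,st); uv=np.atleast_2d(uv).astype(float)
    d=np.c_[(uv[:,0]-cam['cx'])/cam['fx'],(uv[:,1]-cam['cy'])/cam['fy'],np.ones(len(uv))]@r.T
    return o+d*((h-o[2])/d[:,2])[:,None]
E
python3 - <<'E'
from h import *
s=env.state(); print({k:np.round(v,3).tolist() for k,v in s.items()})
for n in ('scene','top'):
    c=env.read_camera(n); cv2.imwrite(f'pics/{n}0.png',c['image']); np.savez(f'pics/{n}0.npz',**c); print(n,np.round(T(c)[1]))
E
```

```text
pics
{'t': 0.0, 'joints': [-1.452, 0.492, 1.559, -0.0, 1.092, -0.106], 'qvel': [-0.0, 0.001, 0.0, -0.001, -0.001, -0.001], 'tau': [-0.005, -61.265, -25.818, 0.069, 0.048, -0.0], 'eef_pos': [139.31, -609.001, 214.054], 'tcp_rot': [-3.14, -0.0, 0.225], 'ft_force': [0.507, -0.148, -0.327], 'moment': [-0.001, -0.008, 0.018], 'opening': 1.0}
scene [-45. 550. 495.]
top [459. 123. 916.]
```

View pics/top0.png

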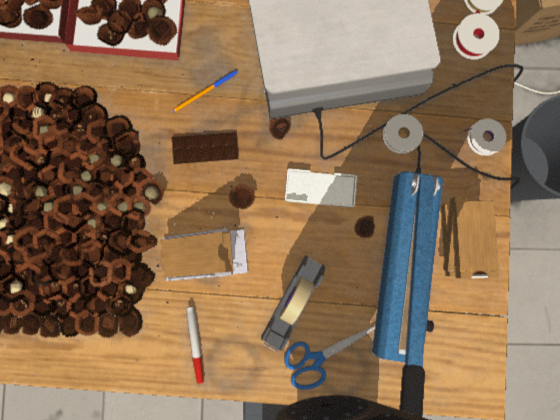

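View pics/scene0.png

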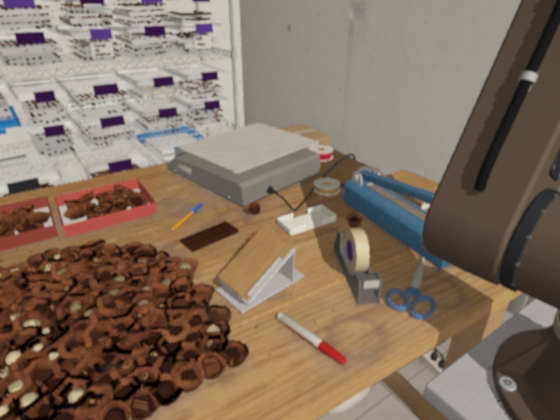

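Run:
```python
from h import *
c=dict(np.load('pics/top0.npz')); im=c['image']; P=cloud(c)
hsv=cv2.cvtColor(im,cv2.COLOR_BGR2HSV)
def obj(name,m,roi,h):
    x0,y0,x1,y1=roi; k=np.zeros(m.shape,np.uint8); k[y0:y1,x0:x1]=m[y0:y1,x0:x1]*255
    k=cv2.morphologyEx(k,cv2.MORPH_CLOSE,np.ones((5,5)))
    cs=cv2.findContours(k,0,2)[0]; q=max(cs,key=cv2.contourArea)
    w=ray(c,q.reshape(-1,2),h)[:,:2].astype(np.float32)
    (cx,cy),(a,b),t=cv2.minAreaRect(w); ang=t if a>b else t+90
    print(name,'c',round(cx,1),round(cy,1),'size',round(a,1),round(b,1),'longaxis deg',round(ang,1)); 
    print('  range z pct',np.round(np.nanpercentile(P[...,2][k>0],[5,25,50,75,95]),1))
obj('bar',(hsv[...,2]<75),(165,122,245,170),11)
obj('tray',(hsv[...,1]<70)&(hsv[...,2]>90),(275,160,365,215),17)
Z=P[...,2]
roi=np.zeros(Z.shape,bool); roi[225:285,155:255]=True
brown=(hsv[...,1]>70)&roi&(Z>20)
Q=P[brown]; 
# plane fit RANSAC-lite
idx=np.ones(len(Q),bool)
for _ in range(8):
    A=np.c_[Q[idx][:,:2],np.ones(idx.sum())]; k=np.linalg.lstsq(A,Q[idx][:,2],rcond=None)[0]
    r=Q[:,2]-np.c_[Q[:,:2],np.ones(len(Q))]@k; idx=abs(r)<4
n=np.r_[-k[:2],1];n/=np.linalg.norm(n); print('plane n',n.round(3),'tilt',np.degrees(np.arccos(n[2])).round(1),'n',idx.sum(),len(Q),'rms',r[idx].std())
d=np.r_[n[:2],0]/np.hypot(*n[:2]); print('downslope deg',np.degrees(np.arctan2(d[1],d[0])))
pl=abs(r)<3; S=Q[pl]; ax=np.array([n[2]*d[0],n[2]*d[1],-np.hypot(*n[:2])]); ay=np.cross(n,ax)
print('u range',np.percentile(S@ax,[0,1,99,100]).round(1),'v',np.percentile(S@ay,[0,1,99,100]).round(1),'w',np.median(S@n).round(1),'ay',ay.round(3))
rect=cv2.minAreaRect(np.c_[S@ax,S@ay].astype(np.float32)); print(rect)
cv2.imwrite('pics/crop.png',cv2.resize(im[110:300,150:370],None,fx=3.5,fy=3.1,interpolation=cv2.INTER_CUBIC))
```

```text
bar c 663.9 235.5 size 52.0 119.4 longaxis deg 95.9
  range z pct [ 7.1  9.5 11.  12.3 13.9]
tray c 590.5 19.4 size 130.3 62.3 longaxis deg 85.4
  range z pct [ 0.1  1.9  3.1  4.6 17.1]
plane n [-0.058  0.496  0.866] tilt 30.0 n 2365 2802 rms 1.3170838620656249
downslope deg 96.66567077044002
u range [ 62.5  65.2 194.8 197.1] v [-522.4 -521.1 -455.9 -455.2] w 155.6 ay [-0.993 -0.116  0.   ]
((129.8743438720703, -488.405517578125), (66.88182067871094, 134.31710815429688), 89.55155181884766)
```

View pics/crop.png

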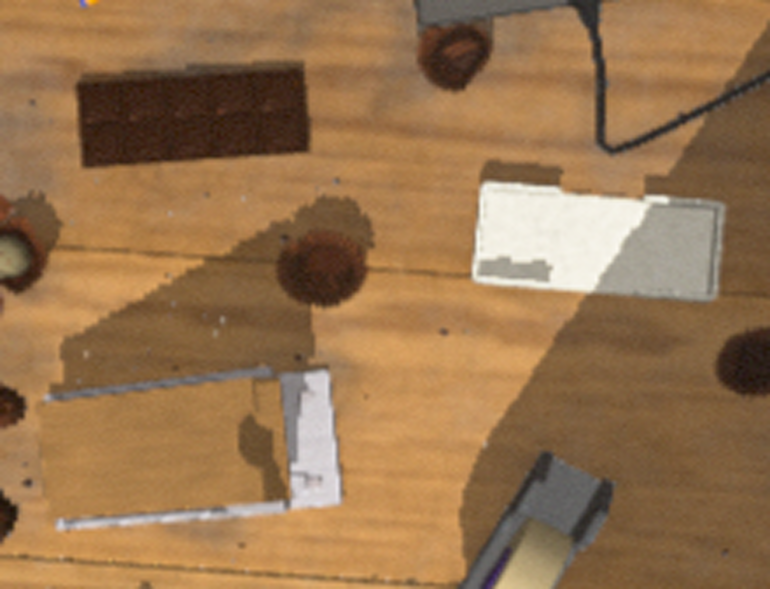

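```bash
cat >> h.py <<'E'
def shift(x,y,z,yawdeg,s=None):
    "row (shift m in tool axes, turn rad) to a world TCP target"
    s=s or env.state(); r=R.from_euler('xyz',s['tcp_rot']).as_matrix()
    d=r.T@(np.array([x,y,z])-s['eef_pos'])/1000
    t=-(np.radians(yawdeg)-s['tcp_rot'][2]); t=(t+np.pi)%(2*np.pi)-np.pi
    return np.round(np.r_[d,t],4)
def show():
    s=env.state(); print('t',round(s['t'],2),'pos',np.round(s['eef_pos'],1),'rot',np.degrees(s['tcp_rot']).round(2),'F',np.round(s['ft_force'],1),'op',round(s['opening'],3))
E
python3 - <<'E'
from h import *
print(shift(663.9,235.5,150,95.9))
n=np.array([-.058,.496,.866]);ax=np.array([-np.sin(np.radians(6.67))*.866,np.cos(np.radians(6.67))*.866,-.5]);ay=np.cross(n,ax)
o=128.6*ax-488.4*ay+133.6*n; print('case origin',o.round(1),'mouth',(o-65*ax+9.75*n).round(1))
c=dict(np.load('pics/top0.npz'));P=cloud(c)
for u,v in [(239,235),(239,250),(242,262),(235,232),(280,105),(340,100),(410,250),(280,127),(241,195)]: print(u,v,P[v,u].round(0))
E
```

```text
[ 0.6996 -0.7063  0.0649 -1.449 ]
case origin [464.2 233.6  51.4] mouth [470.2 182.5  92.3]
239 235 [501. 169.   5.]
239 250 [473. 168.   6.]
242 262 [452. 162.   7.]
235 232 [507. 176.   3.]
280 105 [730.  98.  66.]
340 100 [748. -11.  48.]
410 250 [ 477. -131.   66.]
280 127 [703.  96.  16.]
241 195 [576. 167.  -1.]
```

```bash
python3 -m pendant '[[[0.75,0.7,-0.706,0.0,-1.449],[0.75,0.7,-0.706,0.0,-1.449],[0.75,0.7,-0.706,0.0,-1.449],[0.75,0.7,-0.706,0.0,-1.449],[0.75,0.7,-0.706,0.0,-1.449],[0.75,0.7,-0.706,0.0,-1.449],[0.75,0.7,-0.706,0.0,-1.449],[0.75,0.7,-0.706,0.0,-1.449]]]' && python3 -c "
from h import *
show();print(shift(663.9,235.5,150,95.9))"
```

```text
t: 0.9
eef_pos: [351.1, -267.7, 214.6]
tcp_rot: [3.142, 0.0, 1.431]
ft_force: [0.3, 0.0, 0.5]
opening: 0.749
t 0.9 pos [ 351.1 -267.7  214.6] rot [180.     0.    81.97] F [0.3 0.  0.5] op 0.749
[ 0.542   0.2394  0.0646 -0.2432]
```

```bash
python3 -m pendant '[[[0.75,0.542,0.239,0.03,-0.243],[0.75,0.542,0.239,0.03,-0.243],[0.75,0.542,0.239,0.03,-0.243],[0.75,0.542,0.239,0.03,-0.243],[0.75,0.542,0.239,0.03,-0.243],[0.75,0.542,0.239,0.03,-0.243],[0.75,0.542,0.239,0.03,-0.243],[0.75,0.542,0.239,0.03,-0.243]]]' && python3 -c "
from h import *
print(shift(663.9,235.5,130,95.9))"
```

```text
t: 1.7
eef_pos: [563.9, 70.7, 194.1]
tcp_rot: [-3.141, 0.0, 1.668]
ft_force: [0.2, 0.0, 0.3]
opening: 0.755
[ 0.1543  0.1156  0.064  -0.0057]
```

```bash
python3 -m pendant '[[[0.75,0.154,0.116,0.04,-0.006],[0.75,0.154,0.116,0.04,-0.006],[0.75,0.154,0.116,0.064,-0.006],[0.75,0.154,0.116,0.064,-0.006],[0.75,0.154,0.116,0.064,-0.006],[0.75,0.154,0.116,0.064,-0.006],[0.75,0.154,0.116,0.064,-0.006],[0.75,0.154,0.116,0.064,-0.006]]]'
python3 - <<'E'
from h import *
s=env.state(); c=env.read_camera('wrist'); im=c['image']; cv2.imwrite('pics/w1.png',im); P=cloud(c,s); hsv=cv2.cvtColor(im,cv2.COLOR_BGR2HSV)
show(); print(np.round(c['tool_from_camera'],2).tolist())
m=((hsv[...,2]<80)&(P[...,2]>6)&(P[...,2]<17)).astype(np.uint8)*255
m=cv2.morphologyEx(m,cv2.MORPH_OPEN,np.ones((5,5))); q=max(cv2.findContours(m,0,2)[0],key=cv2.contourArea)
w=ray(c,q.reshape(-1,2),11,s)[:,:2].astype(np.float32); print(cv2.minAreaRect(w))
E
```

```text
t: 2.5
eef_pos: [663.8, 232.0, 131.4]
tcp_rot: [3.141, 0.0, 1.673]
ft_force: [0.5, 0.4, -0.7]
opening: 0.755
t 2.55 pos [663.8 232.  131.6] rot [179.93  -0.    95.83] F [ 0.2 -0.4  0.1] op 0.749
[[-0.0, -0.97, -0.26, 73.09], [1.0, -0.0, 0.0, -0.17], [-0.0, -0.26, 0.97, -171.25], [0.0, 0.0, 0.0, 1.0]]
((665.7965698242188, 230.70773315429688), (49.46541213989258, 103.13519287109375), 5.803701400756836)
```

View pics/w1.png

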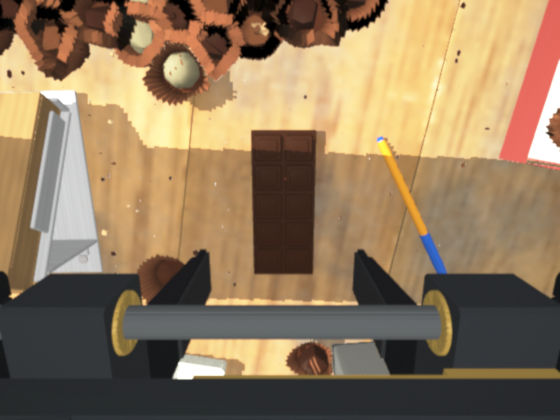

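Run:
```python
from h import *
s=env.state(); c=env.read_camera('wrist')
w=ray(c,[(252,130),(316,130),(313.5,274),(254,274)],10.5,s); print(w.round(1),w.mean(0).round(1))
print(shift(665.5,234.8,2.5,95.9), shift(665.5,234.8,40,95.9))
```

```text
[[635.  294.7  10.5]
 [684.4 299.8  10.5]
 [697.4 180.   10.5]
 [646.4 174.9  10.5]] [665.8 237.3  10.5]
[ 0.0025  0.0018  0.129  -0.0011] [ 0.0025  0.0018  0.0915 -0.0011]
```

```bash
python3 -m pendant '[[[0.75,0.0042,0.0014,0.045,0],[0.75,0.0042,0.0014,0.09,0],[0.75,0.0042,0.0014,0.115,0],[0.75,0.0042,0.0014,0.129,0],[0.75,0.0042,0.0014,0.129,0],[0.4,0.0042,0.0014,0.129,0],[0.3,0.0042,0.0014,0.129,0],[0.3,0.0042,0.0014,0.129,0]]]' && python3 -m pendant '[[[0.3,0,0,0,0],[0.3,0,0,0,0],[0.3,0,0,-0.03,0],[0.3,0,0,-0.06,0],[0.3,0,0,-0.1,0],[0.3,0,0,-0.1,0],[0.3,0,0,-0.1,0],[0.3,0,0,-0.1,0]]]' && python3 -c "
from h import *
show();print(shift(590.5,19.4,100,85.4))"
```

```text
t: 3.4
eef_pos: [665.1, 237.3, 2.1]
tcp_rot: [3.14, -0.0, 1.674]
ft_force: [-0.1, 0.1, -0.9]
opening: 0.551
t: 4.2
eef_pos: [664.0, 237.2, 99.9]
tcp_rot: [-3.139, 0.0, 1.674]
ft_force: [-0.6, -0.2, -1.6]
opening: 0.533
t 4.2 pos [664.  237.2  99.9] rot [-1.7988e+02  2.0000e-02  9.5900e+01] F [-0.6 -0.2 -1.6] op 0.533
[-2.091e-01 -9.550e-02  2.000e-04  1.833e-01]
```

```bash
python3 -m pendant '[[[0.3,-0.297,-0.112,-0.03,0.183],[0.3,-0.297,-0.112,-0.03,0.183],[0.3,-0.297,-0.112,-0.03,0.183],[0.3,-0.297,-0.112,-0.03,0.183],[0.3,-0.297,-0.112,-0.03,0.183],[0.3,-0.297,-0.112,-0.03,0.183],[0.3,-0.297,-0.112,-0.03,0.183],[0.3,-0.297,-0.112,-0.03,0.183]]]'
python3 - <<'E'
from h import *
s=env.state(); c=env.read_camera('wrist'); im=c['image']; cv2.imwrite('pics/w2.png',im); np.savez('pics/w2.npz',**c,pos=s['eef_pos'],rot=s['tcp_rot'])
show()
E
```

```text
t: 5.0
eef_pos: [582.9, -72.0, 130.3]
tcp_rot: [-3.14, -0.0, 1.487]
ft_force: [-0.4, 0.5, -1.2]
opening: 0.528
t 5.05 pos [583.2 -70.5 130.3] rot [-1.7989e+02 -2.0000e-02  8.5280e+01] F [ 0.2 -0.1 -1.8] op 0.532
```

View pics/w2.png

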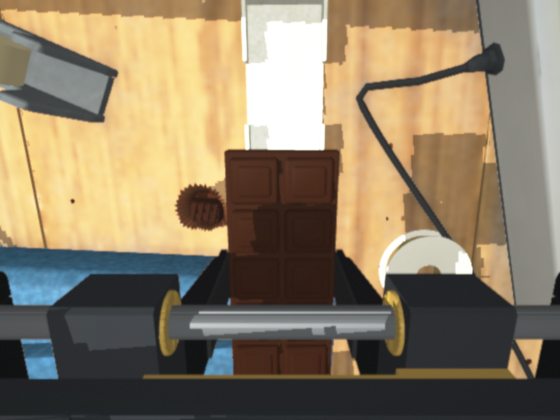

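```bash
python3 -m pendant '[[[0.3,-0.04,0,-0.02,0],[0.3,-0.04,0,-0.04,0],[0.3,-0.04,0,-0.04,0],[0.3,-0.04,0,-0.04,0],[0.3,-0.04,0,-0.04,0],[0.3,-0.04,0,-0.04,0],[0.3,-0.04,0,-0.04,0],[0.3,-0.04,0,-0.04,0]]]'
python3 - <<'E'
from h import *
s=env.state(); c=env.read_camera('wrist'); im=c['image']; np.savez('pics/w3.npz',**c,pos=s['eef_pos'],rot=s['tcp_rot'])
show()
cv2.imwrite('pics/w3.png',cv2.resize(im[0:210,180:380],None,fx=2.85,fy=2.85,interpolation=cv2.INTER_CUBIC))
E
```

```text
t: 5.85
eef_pos: [580.6, -109.1, 171.0]
tcp_rot: [-3.141, -0.0, 1.491]
ft_force: [-0.4, 0.2, -0.2]
opening: 0.533
t 5.9 pos [ 580.6 -109.2  171.1] rot [-179.98    0.     85.43] F [-0.4 -0.6 -1.1] op 0.529
```

View pics/w3.png

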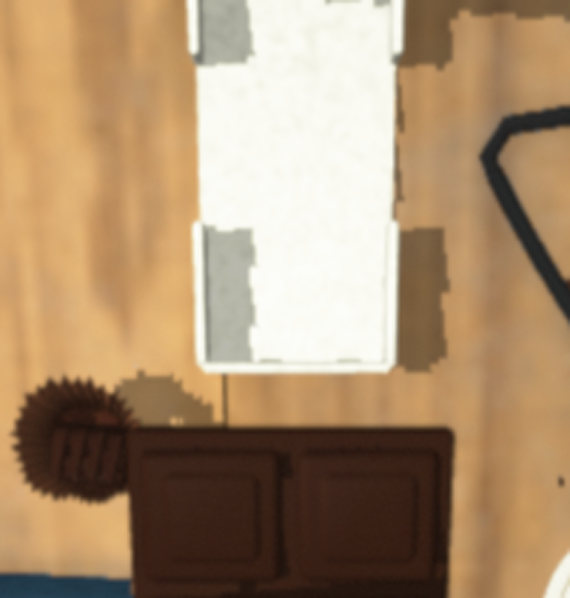

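Run:
```python
from h import *
d=dict(np.load('pics/w3.npz')); s={'eef_pos':d['pos'],'tcp_rot':d['rot']}; c=d
px=lambda a:np.array(a)/2.85+[180,0]
Rt=R.from_euler('xyz',s['tcp_rot']).as_matrix()
tool=lambda P:(P-s['eef_pos'])@Rt
near=px([(197,362),(207,371),(384,371),(394,362)])
t=tool(ray(c,near,17,s)); print('near',t.round(1))
n=tool(ray(c,px([(190,53),(193.5,222),(402,53),(397,222)]),17,s)); print('notch L far,near, R far,near',n.round(1))
b=tool(ray(c,px([(130,429),(453,429)]),s['eef_pos'][2],s)); print('bar front',b.round(1))
# automatic edges: fit lines to bright mask contour
hsv=cv2.cvtColor(d['image'],cv2.COLOR_BGR2HSV); m=((hsv[...,1]<60)&(hsv[...,2]>110)).astype(np.uint8); m[:, :235]=0;m[:,335:]=0;m[140:]=0
for r0,r1 in ((0,17),(82,122)):
    L=[];Rr=[]
    for r in range(r0,r1):
        k=np.flatnonzero(m[r]); L.append((k[0]-.5,r));Rr.append((k[-1]+.5,r))
    for nm,e in(('L',L),('R',Rr)):
        e=tool(ray(c,e,17,s)); print(nm,r0,np.median(e,0).round(1))
cols=range(256,312); e=[(u,np.flatnonzero(m[:,u])[-1]+.5) for u in cols]; e=tool(ray(c,e,17,s)); p=np.polyfit(e[:,1],e[:,0],1); print('near end x',np.median(e[:,0]),'slope deg',np.degrees(np.arctan(p[0])))
```

```text
near [[ 67.1 -27.4 154. ]
 [ 64.4 -24.5 154. ]
 [ 64.4  29.1 154. ]
 [ 67.   32.  154. ]]
notch L far,near, R far,near [[151.3 -27.5 154. ]
 [106.7 -27.5 154. ]
 [151.3  32.1 154. ]
 [106.7  31.9 154. ]]
bar front [[ 59.4 -25.6   0. ]
 [ 59.4  26.6  -0. ]]
L 0 [159.  -28.2 154. ]
R 0 [159.   32.3 154. ]
L 82 [ 88.  -28.2 154. ]
R 82 [ 88.   32.5 154. ]
near end x 64.12839601367853 slope deg -0.018329620271281086
```

```bash
python3 -m pendant '[[[0.3,0.05,0.0016,0,0],[0.3,0.1,0.0016,0.03,0],[0.3,0.1303,0.0016,0.07,0],[0.3,0.1303,0.0016,0.11,0],[0.3,0.1303,0.0016,0.137,0],[0.3,0.1303,0.0016,0.137,0],[0.3,0.1303,0.0016,0.137,0],[0.3,0.1303,0.0016,0.137,0]]]'
python3 - <<'E'
from h import *
s=env.state(); c=env.read_camera('wrist'); im=c['image']; np.savez('pics/w4.npz',**c,pos=s['eef_pos'],rot=s['tcp_rot'])
show()
cv2.imwrite('pics/w4.png',cv2.resize(im[90:260,190:370],None,fx=3.4,fy=3.4,interpolation=cv2.INTER_CUBIC))
E
```

```text
t: 6.7
eef_pos: [593.6, 20.0, 36.1]
tcp_rot: [3.139, 0.0, 1.49]
ft_force: [0.0, -0.4, -0.9]
opening: 0.532
t 6.75 pos [593.6  20.   36.2] rot [179.83   0.    85.39] F [-0.7  0.8 -1.5] op 0.529
```

View pics/w4.png

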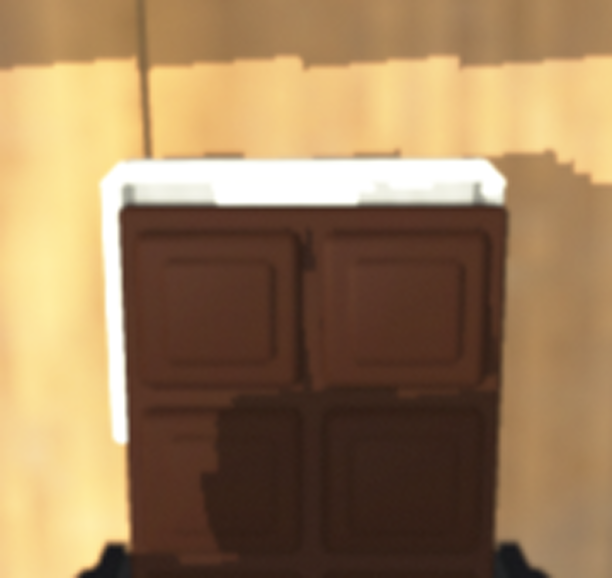

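Run:
```python
from h import *
d=dict(np.load('pics/w4.npz')); s={'eef_pos':d['pos'],'tcp_rot':d['rot']}
px=lambda a:np.array(a)/3.4+[190,90]
Rt=R.from_euler('xyz',s['tcp_rot']).as_matrix(); tool=lambda P:(P-s['eef_pos'])@Rt
print(d['fx'],d['cx'])
print('tray rim L,R,front',tool(ray(d,px([(101,183),(505,183),(300,159)]),17,s)).round(1))
for dz in (0,7): print('bar L,R,front',tool(ray(d,px([(121,210),(507,210),(300,206)]),s['eef_pos'][2]+dz,s)).round(1))
```

```text
366.87986424880984 281.4285314410765
tray rim L,R,front [[ 61.2 -31.3  19. ]
 [ 61.2  29.3  19.2]
 [ 64.7  -1.5  19.1]]
bar L,R,front [[ 58.8 -25.6  -0.1]
 [ 58.8  26.7   0.1]
 [ 59.4  -1.4  -0. ]]
bar L,R,front [[ 59.4 -24.6  -7.1]
 [ 59.4  25.6  -6.9]
 [ 59.9  -1.3  -7. ]]
```

```bash
python3 -m pendant '[[[0.3,0.0009,-0.0017,0.0,0],[0.3,0.0009,-0.0017,0.0,0],[0.3,0.0009,-0.0017,0.01,0],[0.3,0.0009,-0.0017,0.018,0],[0.3,0.0009,-0.0017,0.022,0],[0.3,0.0009,-0.0017,0.026,0],[0.3,0.0009,-0.0017,0.028,0],[0.3,0.0009,-0.0017,0.028,0]]]'; python3 -c "
from h import *
show();print(shift(593.6,20,4.8,85.4))"
```

```text
t: 7.55
eef_pos: [590.9, 21.4, 6.0]
tcp_rot: [-3.141, 0.0, 1.491]
ft_force: [-0.1, 0.2, -1.2]
opening: 0.531
t 7.55 pos [590.9  21.4   6. ] rot [-1.7997e+02  1.0000e-02  8.5420e+01] F [-0.1  0.2 -1.2] op 0.531
[-0.0012  0.0028  0.0012  0.0003]
```

```bash
python3 -m pendant '[[[0.3,0,0,0.001,0],[0.3,0,0,0.001,0],[0.65,0,0,0.001,0],[0.65,0,0,0.001,0],[0.65,0,0,0.001,0],[0.65,0,0,0.001,0],[0.65,0,0,-0.02,0],[0.65,0,0,-0.04,0]]]' && python3 -m pendant '[[[0.65,-0.06,0,-0.06,0],[0.85,-0.09,0,-0.07,0],[0.85,-0.09,0,-0.07,0],[0.85,-0.09,0,-0.07,0],[0.85,-0.09,0,-0.07,0],[0.85,-0.09,0,-0.07,0],[0.85,-0.09,0,-0.07,0],[0.85,-0.09,0,-0.07,0]]]'
python3 - <<'E'
from h import *
s=env.state(); c=env.read_camera('wrist'); im=c['image']; np.savez('pics/w5.npz',**c,pos=s['eef_pos'],rot=s['tcp_rot'])
show()
cv2.imwrite('pics/w5.png',cv2.resize(im[0:300,180:380],None,fx=2,fy=2,interpolation=cv2.INTER_CUBIC))
E
```

```text
t: 8.35
eef_pos: [590.7, 21.4, 46.5]
tcp_rot: [-3.14, 0.0, 1.491]
ft_force: [0.3, -0.5, -0.0]
opening: 0.653
t: 9.15
eef_pos: [583.7, -67.5, 115.7]
tcp_rot: [-3.14, -0.0, 1.492]
ft_force: [0.0, 0.4, -0.1]
opening: 0.849
t 9.2 pos [583.8 -67.6 115.9] rot [-179.95   -0.     85.47] F [ 1.  -0.  -0.4] op 0.849
```

View pics/w5.png

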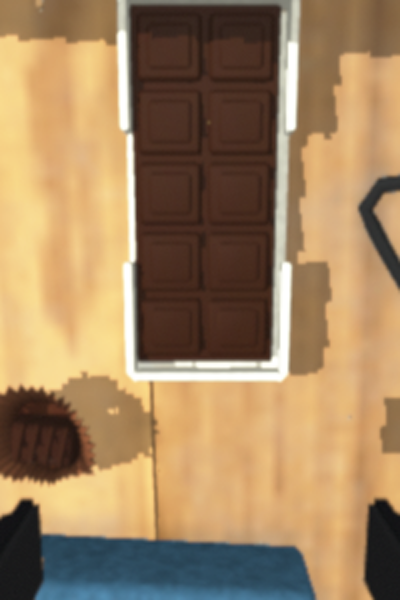

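```bash
python3 -c "
from h import *
print(shift(476,124,190,96.4))"
```

```text
[ 0.1825 -0.1226 -0.074  -0.1908]
```

```bash
python3 -m pendant '[[[0.85,0.0,0,-0.05,-0.1],[0.85,0.1825,-0.1226,-0.074,-0.19],[0.85,0.1825,-0.1226,-0.074,-0.191],[0.85,0.1825,-0.1226,-0.074,-0.191],[0.85,0.1825,-0.1226,-0.074,-0.191],[0.85,0.1825,-0.1226,-0.074,-0.191],[0.85,0.1825,-0.1226,-0.074,-0.191],[0.85,0.1825,-0.1226,-0.074,-0.191]]]'
python3 - <<'E'
from h import *
s=env.state(); c=env.read_camera('wrist'); im=c['image']; np.savez('pics/w6.npz',**c,pos=s['eef_pos'],rot=s['tcp_rot'])
show(); cv2.imwrite('pics/w6.png',im)
hsv=cv2.cvtColor(im,cv2.COLOR_BGR2HSV); P=cloud(c,s); Z=P[...,2]
roi=np.zeros(Z.shape,bool); roi[:270,180:380]=True
Q=P[(hsv[...,1]>60)&roi&(Z>40)&(Z<130)]
k=np.array([0.067,-.573,0]); k[2]=np.median(Q[:,2]-Q[:,:2]@k[:2]); 
for tol in (8,5,4,3,3,3):
    r=Q[:,2]-np.c_[Q[:,:2],np.ones(len(Q))]@k; i=abs(r)<tol
    k=np.linalg.lstsq(np.c_[Q[i][:,:2],np.ones(i.sum())],Q[i][:,2],rcond=None)[0]
n=np.r_[-k[:2],1];n/=np.linalg.norm(n); print('n',n.round(3),'tilt',np.degrees(np.arccos(n[2])).round(2),i.sum(),len(Q))
d=np.r_[n[:2],0]/np.hypot(*n[:2]); ax=np.array([n[2]*d[0],n[2]*d[1],-np.hypot(*n[:2])]); ay=np.cross(n,ax)
S=Q[i]; print('dir',np.degrees(np.arctan2(d[1],d[0])),cv2.minAreaRect(np.c_[S@ax,S@ay].astype(np.float32)),'w',np.median(S@n))
(a,b),_,_=cv2.minAreaRect(np.c_[S@ax,S@ay].astype(np.float32)); print('top centre',(a*ax+b*ay+np.median(S@n)*n).round(1))
E
```

```text
t: 10.0
eef_pos: [476.4, 123.6, 190.4]
tcp_rot: [3.141, 0.0, 1.683]
ft_force: [0.7, -0.9, 0.3]
opening: 0.849
t 10.05 pos [476.7 123.1 190.2] rot [1.7999e+02 1.0000e-02 9.6370e+01] F [ 0.5  0.7 -0.9] op 0.847
n [-0.059  0.496  0.867] tilt 29.94 11726 13891
dir 96.77488100295002 ((117.933349609375, -489.69512939453125), (66.94293212890625, 112.12123107910156), 89.73787689208984) w 155.9341198325477
top centre [465.  236.5  76.3]
```

View pics/w6.png

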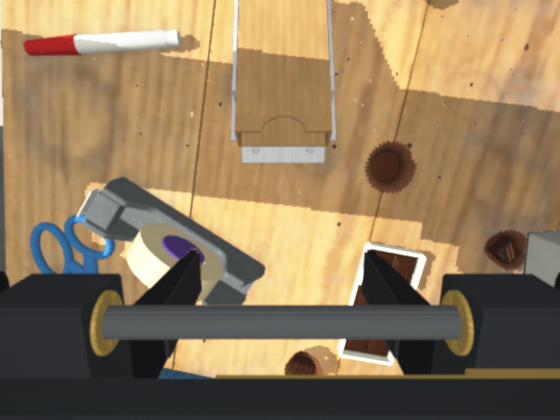

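```bash
python3 -c "
from h import *
print(shift(587.7,-17.6,100,85.4))"
```

```text
[-0.1521  0.0947  0.0903  0.1915]
```

```bash
python3 -m pendant '[[[0.85,-0.152,0.0947,0.02,0.192],[0.85,-0.152,0.0947,0.02,0.192],[0.85,-0.152,0.0947,0.05,0.192],[0.85,-0.152,0.0947,0.09,0.192],[0.85,-0.152,0.0947,0.09,0.192],[0.85,-0.152,0.0947,0.09,0.192],[0.85,-0.152,0.0947,0.09,0.192],[0.85,-0.152,0.0947,0.09,0.192]]]' && python3 -c "
from h import *
show();print(shift(587.7,-17.6,6.5,85.4))"
```

```text
t: 10.85
eef_pos: [587.3, -16.4, 102.0]
tcp_rot: [3.14, 0.0, 1.491]
ft_force: [0.5, 0.5, 0.3]
opening: 0.849
t 10.85 pos [587.3 -16.4 102. ] rot [1.7989e+02 1.0000e-02 8.5410e+01] F [0.5 0.5 0.3] op 0.849
[-0.0011  0.0003  0.0955  0.0002]
```

```bash
python3 -m pendant '[[[0.85,0,0.0003,0.04,0],[0.85,0,0.0003,0.075,0],[0.85,0,0.0003,0.094,0],[0.85,0,0.0003,0.094,0],[0.6,0,0.0003,0.094,0],[0.5,0,0.0003,0.094,0],[0.4,0,0.0003,0.094,0],[0.4,0,0.0003,0.094,0]]]' && python3 -m pendant '[[[0.4,0,0,0,0],[0.4,0,0,0,0],[0.4,0,0,-0.02,0],[0.4,0,0,-0.06,0],[0.4,0,0,-0.1,0],[0.4,0,0,-0.14,0],[0.4,0,0,-0.17,0],[0.4,0,0,-0.17,0]]]'
python3 - <<'E'
from h import *
show()
D=np.radians(96.5); h=np.array([np.cos(D),np.sin(D),0]); z=np.array([0,0,1.]); ax=h*np.cos(np.pi/6)-z*.5; n=h*.5+z*np.cos(np.pi/6)
o=np.array([464.2,233.6,51.4])
P=o+ax*(5-38)+n*(22+11.75); print('press TCP aligned',(P-5.25*z).round(1))
P=o+ax*(-135-38)+n*(1.2+11.75); print('pre-insert TCP',(P-5.25*z).round(1))
E
```

```text
t: 11.65
eef_pos: [588.2, -17.2, 7.8]
tcp_rot: [3.139, 0.0, 1.49]
ft_force: [-0.9, 1.5, 8.2]
opening: 0.629
t: 12.45
eef_pos: [588.9, -17.4, 181.0]
tcp_rot: [3.134, 0.001, 1.49]
ft_force: [0.5, 0.3, -2.5]
opening: 0.63
t 12.45 pos [588.9 -17.4 181. ] rot [1.7958e+02 3.0000e-02 8.5360e+01] F [ 0.5  0.3 -2.5] op 0.63
press TCP aligned [465.5 222.   91.9]
pre-insert TCP [480.4  91.2 143.9]
```

```bash
python3 -c "
from h import *
print(shift(465.5,222,120,96.5))"
```

```text
[ 0.2286 -0.1428  0.0598 -0.1944]
```

```bash
python3 -m pendant '[[[0.4,0.2286,-0.143,0,-0.194],[0.4,0.2286,-0.143,0,-0.194],[0.4,0.2286,-0.143,0,-0.194],[0.4,0.2286,-0.143,0,-0.194],[0.4,0.2286,-0.143,0,-0.194],[0.4,0.2286,-0.143,0,-0.194],[0.4,0.2286,-0.143,0.03,-0.194],[0.4,0.2286,-0.143,0.05,-0.194]]]' && python3 -c "
from h import *
show();print(shift(465.5,222,112,96.5))"
```

```text
t: 13.25
eef_pos: [462.3, 222.8, 125.0]
tcp_rot: [-3.141, 0.0, 1.686]
ft_force: [0.5, -0.2, -1.2]
opening: 0.627
t 13.25 pos [462.3 222.8 125. ] rot [-1.7996e+02  2.0000e-02  9.6580e+01] F [ 0.5 -0.2 -1.2] op 0.627
[-0.0012  0.0031  0.013   0.0014]
```

```bash
python3 -m pendant '[[[0.4,0,0,0,0],[0.4,0,0.002,0.004,0],[0.4,0,0.002,0.008,0],[0.4,0,0.002,0.012,0],[0.4,0,0.002,0.016,0],[0.4,0,0.002,0.018,0],[0.4,0,0.002,0.020,0],[0.4,0,0.002,0.020,0]]]' && python3 -c "
from h import *
show();print(shift(465.5,222,93,96.5))"
```

```text
t: 14.05
eef_pos: [465.4, 222.4, 106.2]
tcp_rot: [-3.141, 0.0, 1.684]
ft_force: [0.1, -0.4, -2.5]
opening: 0.631
t 14.05 pos [465.4 222.4 106.2] rot [-1.7998e+02  1.0000e-02  9.6470e+01] F [ 0.1 -0.4 -2.5] op 0.631
[-0.0004  0.0001  0.0132 -0.0005]
```

```bash
python3 -m pendant '[[[0.4,0,0,0.001,0],[0.4,0,0,0.002,0],[0.4,0,0,0.003,0],[0.4,0,0,0.004,0],[0.4,0,0,0.005,0],[0.4,0,0,0.006,0],[0.4,0,0,0.007,0],[0.4,0,0,0.007,0]]]'
python3 - <<'E'
from h import *
show()
c=env.read_camera('scene'); cv2.imwrite('pics/s2.png',cv2.resize(c['image'][170:350,170:420],None,fx=3,fy=3,interpolation=cv2.INTER_CUBIC))
E
```

```text
t: 14.85
eef_pos: [465.5, 223.0, 100.0]
tcp_rot: [3.141, -0.001, 1.684]
ft_force: [-2.8, 3.3, 6.2]
opening: 0.63
t 14.85 pos [465.5 223.  100. ] rot [ 1.7995e+02 -5.0000e-02  9.6460e+01] F [-2.8  3.3  6.2] op 0.63
```

View pics/s2.png

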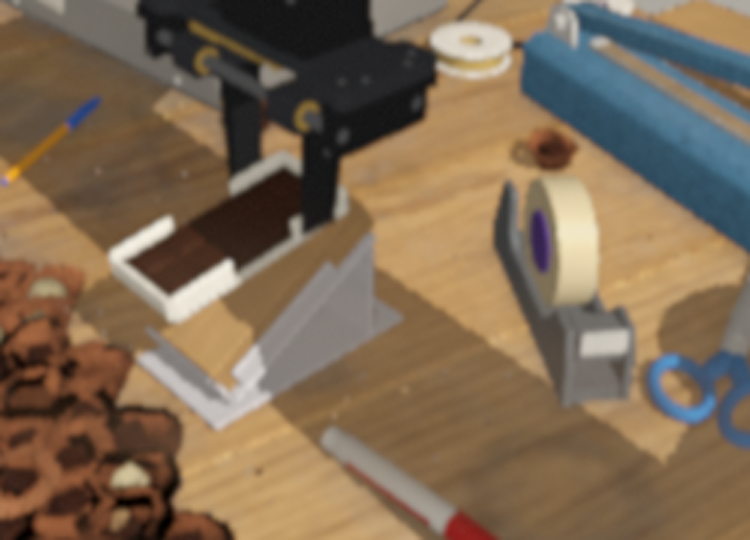

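```bash
python3 -m pendant '[[[0.4,0,0,0.001,0],[0.4,0,0,0.002,0],[0.4,0,0,0.003,0],[0.4,0,0,0.004,0],[0.4,0,0,0.005,0],[0.4,0,0,0.006,0],[0.4,0,0,0.006,0],[0.4,0,0,0.006,0]]]'
```

```text
t: 15.7
eef_pos: [465.5, 222.9, 94.0]
tcp_rot: [3.141, -0.001, 1.684]
ft_force: [-2.6, 2.7, 5.8]
opening: 0.628
```

```bash
python3 -m pendant '[[[0.4,0,0,0.0005,0],[0.4,0,0,0.001,0],[0.4,0,0,0.0015,0],[0.4,0,0,0.002,0],[0.4,0,0,0.002,0],[0.4,0,0,0.002,0],[0.4,0,0,0.002,0],[0.4,0,0,0.002,0]]]'
python3 - <<'E'
from h import *
show()
c=env.read_camera('scene'); im=c['image']; P=cloud(c)
hsv=cv2.cvtColor(im,cv2.COLOR_BGR2HSV)
# bar top plane from scene range (dark pixels in tray region)
roi=np.zeros(im.shape[:2],bool); roi[215:285,200:290]=True
D=np.radians(96.5); h=np.array([np.cos(D),np.sin(D),0]); a=h*np.cos(np.pi/6)-np.array([0,0,.5]); n=h*.5+np.array([0,0,np.cos(np.pi/6)]); o=np.array([464.2,233.6,51.4])
m=roi&(hsv[...,2]<90)&np.isfinite(P[...,2]); Q=P[m]; w=(Q-o)@n; v=(Q-o)@np.cross(n,a)
k=(w>25)&(w<50)&(abs(v)<24); Q=Q[k]; 
for tol in (6,4,3,3):
    A=np.c_[(Q-o)@a,(Q-o)@np.cross(n,a),np.ones(len(Q))]; co=np.linalg.lstsq(A,(Q-o)@n,rcond=None)[0]; r=(Q-o)@n-A@co; Q=Q[abs(r)<tol]
print(len(Q),'slope rel to case deg (u,v)',np.degrees(np.arctan(co[:2])).round(2),'w at u=0',co[2].round(1),'u rng',np.percentile((Q-o)@a,[1,99]).round(1))
cv2.imwrite('pics/s3.png',cv2.resize(im[170:350,170:420],None,fx=3,fy=3,interpolation=cv2.INTER_CUBIC))
E
```

```text
t: 16.5
eef_pos: [465.5, 222.9, 92.1]
tcp_rot: [3.141, -0.001, 1.684]
ft_force: [-3.0, 3.4, 8.6]
opening: 0.635
t 16.5 pos [465.5 222.9  92.1] rot [ 1.7995e+02 -3.0000e-02  9.6470e+01] F [-3.   3.4  8.6] op 0.635
778 slope rel to case deg (u,v) [9.66 0.24] w at u=0 44.2 u rng [-50.5  40.1]
```

View pics/s3.png

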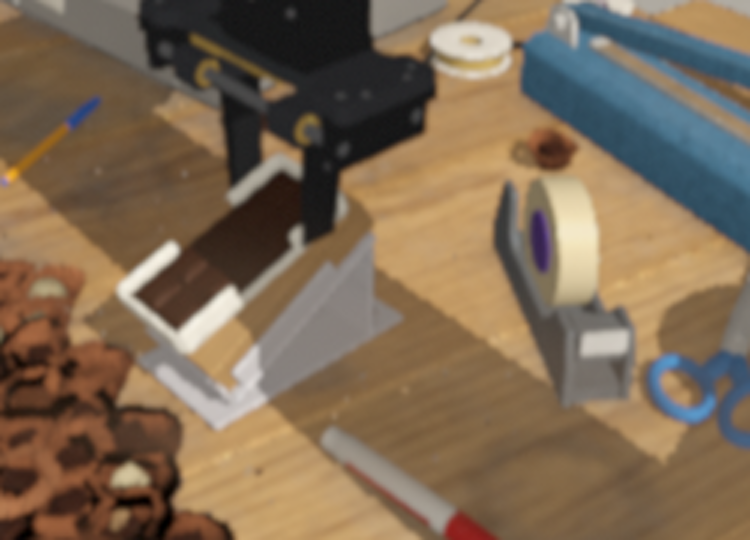

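```bash
cat >> h.py <<'E'
def tilt():
    c=env.read_camera('scene'); im=c['image']; P=cloud(c); hsv=cv2.cvtColor(im,cv2.COLOR_BGR2HSV)
    roi=np.zeros(im.shape[:2],bool); roi[190:300,180:330]=True
    D=np.radians(96.5); h=np.array([np.cos(D),np.sin(D),0]); a=h*np.cos(np.pi/6)-np.array([0,0,.5]); n=h*.5+np.array([0,0,np.cos(np.pi/6)]); o=np.array([464.2,233.6,51.4]); ay=np.cross(n,a)
    L=(P-o)@np.c_[a,ay,n]
    m=roi&(hsv[...,2]<90)&np.isfinite(P[...,2])&(L[...,2]>10)&(L[...,2]<60)&(abs(L[...,1])<24); Q=L[m]
    for tol in (6,4,3,3):
        A=np.c_[Q[:,:2],np.ones(len(Q))]; co=np.linalg.lstsq(A,Q[:,2],rcond=None)[0]; Q=Q[abs(Q[:,2]-A@co)<tol]
    print('bar top:',len(Q),'tilt short of 30 by',np.degrees(np.arctan(co[:2])).round(2),'w@u0',co[2].round(1),'u',np.percentile(Q[:,0],[1,99]).round(1),'v',np.percentile(Q[:,1],[1,99]).round(1))
    return im
E
python3 -m pendant '[[[0.62,0,0,0.001,0],[0.62,0,0,0.001,0],[0.628,0,0,0.001,0],[0.628,0,0,0.001,0],[0.4,0,0,0.001,0],[0.4,0,0,0.001,0],[0.4,0,0,0.001,0],[0.4,0,0,0.001,0]]]' && python3 -c "
from h import *
show();tilt()"
```

```text
t: 17.35
eef_pos: [465.5, 222.7, 90.7]
tcp_rot: [3.141, -0.0, 1.684]
ft_force: [-2.8, 3.2, 6.0]
opening: 0.632
t 17.35 pos [465.5 222.7  90.7] rot [ 1.7997e+02 -2.0000e-02  9.6470e+01] F [-2.8  3.2  6. ] op 0.632
bar top: 1031 tilt short of 30 by [ 8.05 -0.06] w@u0 42.1 u [-49.4  60.9] v [-20.9  23.3]
```

```bash
python3 -m pendant '[[[0.4,0,0,0.0005,0],[0.4,0,0,0.001,0],[0.4,0,0,0.0015,0],[0.4,0,0,0.002,0],[0.4,0,0,0.002,0],[0.4,0,0,0.002,0],[0.4,0,0,0.002,0],[0.4,0,0,0.002,0]]]' && python3 -c "
from h import *
show();tilt()"
```

```text
t: 18.2
eef_pos: [465.5, 222.6, 89.2]
tcp_rot: [3.141, -0.0, 1.684]
ft_force: [-4.0, 1.1, 13.1]
opening: 0.625
t 18.2 pos [465.5 222.6  89.2] rot [ 1.7995e+02 -1.0000e-02  9.6470e+01] F [-4.   1.1 13.1] op 0.625
bar top: 1063 tilt short of 30 by [5.98 0.4 ] w@u0 39.9 u [-48.7  62.3] v [-21.5  23.5]
```

Run:
```python
from h import *
c=dict(np.load('pics/scene0.npz')); P=cloud(c)
D=np.radians(96.5); h=np.array([np.cos(D),np.sin(D),0]); a=h*np.cos(np.pi/6)-np.array([0,0,.5]); n=h*.5+np.array([0,0,np.cos(np.pi/6)]); o=np.array([464.2,233.6,51.4])
L=(P-o)@np.c_[a,np.cross(n,a),n]
Q=L[np.isfinite(L[...,2])&(abs(L[...,2]-22)<6)&(abs(L[...,1])<30)&(abs(L[...,0])<60)]
for _ in range(3):
    A=np.c_[Q[:,:2],np.ones(len(Q))]; co=np.linalg.lstsq(A,Q[:,2],rcond=None)[0]; Q=Q[abs(Q[:,2]-A@co)<3]
print(len(Q),np.degrees(np.arctan(co[:2])),co[2])
```

```text
1701 [0.0342832  0.13974654] 20.687738968173985
```

```bash
python3 -m pendant '[[[0.4,0,0,-0.001,0],[0.4,0,0,-0.0015,0],[0.4,0,0,-0.0015,0],[0.65,0,0,-0.0015,0],[0.4,0,0,-0.0015,0],[0.4,0,0,-0.0015,0],[0.4,0,0,-0.0015,0],[0.4,0,0,-0.0015,0]]]'
python3 - <<'E'
from h import *
show();im=tilt()
cv2.imwrite('pics/s4.png',cv2.resize(im[170:350,170:420],None,fx=3,fy=3,interpolation=cv2.INTER_CUBIC))
E
```

```text
t: 19.05
eef_pos: [465.5, 222.4, 89.8]
tcp_rot: [3.141, 0.0, 1.684]
ft_force: [-0.1, 1.2, -1.0]
opening: 0.632
t 19.05 pos [465.5 222.4  89.8] rot [179.99   0.    96.47] F [-0.1  1.2 -1. ] op 0.632
bar top: 1114 tilt short of 30 by [0.09 0.15] w@u0 34.5 u [-42.2  70.4] v [-20.8  23.3]
```

```bash
python3 -m pendant '[[[0.4,0.0075,0,-0.013,0],[0.4,0.0075,0,-0.013,0],[0.4,-0.036,0,-0.038,0],[0.4,-0.08,0,-0.0635,0],[0.4,-0.1246,0,-0.0893,0],[0.4,-0.1246,0,-0.0893,0],[0.4,-0.1425,0,-0.0583,0],[0.4,-0.1425,0,-0.0583,0]]]'
python3 - <<'E'
from h import *
show()
for n in('top','scene'):
    c=env.read_camera(n); np.savez(f'pics/{n}5.npz',**c)
    if n=='top': a=c['image'][210:300,150:320]
    else: b=c['image'][150:320,200:420]
cv2.imwrite('pics/m5.png',np.vstack([cv2.resize(a,(567,300),interpolation=cv2.INTER_CUBIC),cv2.resize(b,(567,300),interpolation=cv2.INTER_CUBIC)]))
E
```

```text
t: 19.9
eef_pos: [480.0, 79.5, 145.5]
tcp_rot: [-3.137, -0.0, 1.682]
ft_force: [-1.2, 0.5, -1.2]
opening: 0.628
t 19.9 pos [480.   79.5 145.5] rot [-179.74   -0.     96.38] F [-1.2  0.5 -1.2] op 0.628
```

View pics/m5.png

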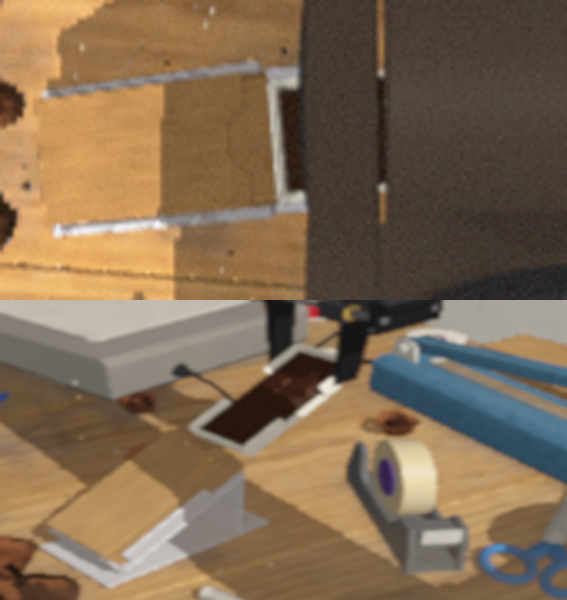

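Run:
```python
from h import *
D=np.radians(96.5); h=np.array([np.cos(D),np.sin(D),0]); a=h*np.cos(np.pi/6)-np.array([0,0,.5]); n=h*.5+np.array([0,0,np.cos(np.pi/6)]); o=np.array([464.2,233.6,51.4]); M=np.c_[a,np.cross(n,a),n]
for nm in('top0','top5','scene5'):
    c=dict(np.load(f'pics/{nm}.npz')); L=(cloud(c)-o)@M; hsv=cv2.cvtColor(c['image'],cv2.COLOR_BGR2HSV)
    br=(hsv[...,1]>70)&np.isfinite(L[...,2])&(abs(L[...,2]-21.5)<4)&(abs(L[...,1])<38)
    for u0 in(-55,-30,0,30,50):
        q=L[br&(abs(L[...,0]-u0)<6)]
        if len(q)>10: print(nm,'case u',u0,'v',np.percentile(q[:,1],[1,99]).round(1),'mid',np.percentile(q[:,1],[1,99]).mean().round(2),'w',np.median(q[:,2]).round(1))
    wh=(hsv[...,1]<70)&(hsv[...,2]>90)&np.isfinite(L[...,2])&(abs(L[...,2]-16)<7)&(abs(L[...,1])<38)&(L[...,0]<-64)&(L[...,0]>-220)
    q=L[wh]
    if len(q): 
        print(nm,'tray n',len(q),'u',np.percentile(q[:,0],[1,50,99]).round(1))
        for u0 in(-77,-82,-88,-100,-120,-140,-160,-190):
            k=q[abs(q[:,0]-u0)<4]
            if len(k)>6: print('   u',u0,'v',np.percentile(k[:,1],[2,98]).round(1),'w',np.median(k[:,2]).round(1),np.percentile(k[:,2],95).round(1))
s=env.state(); print('TCP uvw',((np.array(s['eef_pos'])-o)@M).round(1), np.degrees(s['tcp_rot'][2]))
```

```text
top0 case u -55 v [-32.8  31.7] mid -0.59 w 22.1
top0 case u -30 v [-32.7  32.3] mid -0.18 w 22.0
top0 case u 0 v [-32.6  32.6] mid 0.02 w 22.1
top0 case u 30 v [-32.3  32.2] mid -0.06 w 22.1
top0 case u 50 v [-32.5  32.5] mid -0.0 w 22.1
top0 tray n 4 u [-65.1 -64.8 -64.4]
top5 case u -55 v [-32.4  31.8] mid -0.29 w 22.3
top5 case u -30 v [-32.4  32.4] mid -0.02 w 22.2
top5 case u 0 v [-32.4  32.6] mid 0.08 w 22.1
top5 case u 30 v [-32.1  32. ] mid -0.04 w 22.1
top5 case u 50 v [-32.5  32.5] mid 0.04 w 22.0
top5 tray n 143 u [-91.1 -77.  -65. ]
   u -77 v [-25.6  30.4] w 13.1 15.9
   u -82 v [-27.4  30.8] w 13.9 16.4
   u -88 v [-27.6  31.3] w 15.2 16.8
scene5 case u -55 v [-33.6  33.4] mid -0.11 w 20.6
scene5 case u -30 v [-33.   33.3] mid 0.12 w 20.6
scene5 case u 0 v [-32.6  33.7] mid 0.56 w 20.7
scene5 case u 30 v [-32.4  33.4] mid 0.5 w 20.7
scene5 case u 50 v [-32.4  33.5] mid 0.57 w 20.6
scene5 tray n 423 u [-203.  -109.8  -74. ]
   u -77 v [-26.4  30.9] w 12.6 15.7
   u -82 v [-27.2  31.5] w 11.0 15.6
   u -88 v [-28.4  31.9] w 12.7 15.7
   u -100 v [-28.5  32.1] w 13.2 15.7
   u -160 v [-27.7  32.1] w 12.5 15.9
   u -190 v [-30.2 -20.2] w 14.1 16.4
TCP uvw [-181.1    0.5    6.6] 96.43816556734451
```

```bash
python3 -m pendant '[[[0.4,0.0003,0.0016,-0.0005,0],[0.4,0.0003,0.0016,-0.0005,0],[0.4,0.0003,0.0016,-0.0005,0],[0.4,0.0046,0.0016,0.002,0],[0.4,0.009,0.0016,0.0045,0],[0.4,0.0133,0.0016,0.007,0],[0.4,0.0176,0.0016,0.0095,0],[0.4,0.0176,0.0016,0.0095,0]]]'
cat >> h.py <<'E'
D_=np.radians(96.5); h_=np.array([np.cos(D_),np.sin(D_),0]); a_=h_*np.cos(np.pi/6)-np.array([0,0,.5]); n_=h_*.5+np.array([0,0,np.cos(np.pi/6)]); o_=np.array([464.2,233.6,51.4]); M_=np.c_[a_,np.cross(n_,a_),n_]
def uvw():
    s=env.state(); print('TCP uvw',((np.array(s['eef_pos'])-o_)@M_).round(1),'F uvw',(np.array(s['ft_force'])@M_).round(1),'yaw',np.degrees(s['tcp_rot'][2]).round(2))
def case(nm='top',tray=True):
    c=env.read_camera(nm); L=(cloud(c)-o_)@M_; hsv=cv2.cvtColor(c['image'],cv2.COLOR_BGR2HSV)
    br=(hsv[...,1]>70)&np.isfinite(L[...,2])&(abs(L[...,2]-21.5)<5)&(abs(L[...,1])<38)&(abs(L[...,0])<80)
    q=L[br]; A=np.c_[q[:,:2],np.ones(len(q))]; co=np.linalg.lstsq(A,q[:,2],rcond=None)[0]
    print(nm,'case u',np.percentile(q[:,0],[.5,99.5]).round(1),'v',np.percentile(q[:,1],[1,99]).round(1),'w0',co[2].round(2),'tilt',np.degrees(np.arctan(co[:2])).round(2))
    wh=(hsv[...,1]<70)&(hsv[...,2]>90)&np.isfinite(L[...,2])&(abs(L[...,2]-13)<9)&(abs(L[...,1])<38)&(L[...,0]<-66)&(L[...,0]>-220)
    q=L[wh]
    if len(q)>5: print('  tray n',len(q),'u',np.percentile(q[:,0],[1,99]).round(1),'v',np.percentile(q[:,1],[2,98]).round(1),'w95',np.percentile(q[:,2],95).round(1))
E
python3 -c "
from h import *
uvw();case();case('scene')"
```

```text
t: 20.8
eef_pos: [480.8, 99.1, 138.3]
tcp_rot: [-3.141, 0.0, 1.684]
ft_force: [0.1, -0.5, -1.0]
opening: 0.629
TCP uvw [-160.8   -1.3    7.4] F uvw [ 0.1 -0.1 -1.1] yaw 96.51
top case u [-58.1  67. ] v [-32.6  32.3] w0 22.08 tilt [-0.16 -0.07]
scene case u [-64.2  67. ] v [-33.   33.7] w0 20.58 tilt [-0.02 -0.38]
  tray n 424 u [-183.3  -67.1] v [-31.6  30.1] w95 18.5
```

```bash
python3 -m pendant '[[[0.4,0.0043,0,0.0025,0],[0.4,0.0087,0,0.005,0],[0.4,0.013,0,0.0075,0],[0.4,0.0173,0,0.01,0],[0.4,0.0217,0,0.0125,0],[0.4,0.026,0,0.015,0],[0.4,0.026,0,0.015,0],[0.4,0.026,0,0.015,0]]]' && python3 -c "
from h import *
uvw();case();case('scene')"
```

```text
t: 21.7
eef_pos: [478.2, 124.4, 123.6]
tcp_rot: [-3.142, 0.0, 1.684]
ft_force: [0.3, -0.0, -0.4]
opening: 0.63
TCP uvw [-131.4   -1.5    7.5] F uvw [ 0.1 -0.3 -0.4] yaw 96.5
top case u [-7.5 67.5] v [-32.8  32.1] w0 22.21 tilt [-0.23 -0.08]
scene case u [-64.3  67. ] v [-33.2  33.4] w0 20.57 tilt [ 0.1  -0.24]
  tray n 246 u [-154.4  -72. ] v [-31.8  31. ] w95 18.5
```

```bash
python3 -m pendant '[[[0.4,0.0052,0,0.003,0],[0.4,0.0104,0,0.006,0],[0.4,0.0156,0,0.009,0],[0.4,0.0208,0,0.012,0],[0.4,0.026,0,0.015,0],[0.4,0.0312,0,0.018,0],[0.4,0.0364,0,0.021,0],[0.4,0.0364,0,0.021,0]]]' && python3 -c "
from h import *
uvw();case();case('scene')"
```

```text
t: 22.6
eef_pos: [473.8, 161.1, 102.2]
tcp_rot: [-3.141, 0.0, 1.685]
ft_force: [-0.0, -0.1, -1.7]
opening: 0.627
TCP uvw [-88.8  -1.3   7.5] F uvw [ 0.8  0.  -1.5] yaw 96.52Traceback (most recent call last):
  File "<string>", line 3, in <module>
    uvw();case();case('scene')
          ~~~~^^
  File "h.py", line 43, in case
    print(nm,'case u',np.percentile(q[:,0],[.5,99.5]).round(1),'v',np.percentile(q[:,1],[1,99]).round(1),'w0',co[2].round(2),'tilt',np.degrees(np.arctan(co[:2])).round(2))
                      ~~~~~~~~~~~~~^^^^^^^^^^^^^^^^^^
    return _quantile_unchecked(
        a, q, axis, out, overwrite_input, method, keepdims, weights)
    return _ureduce(a,
                    func=_quantile_ureduce_func,
    ...<5 lines>...
                    overwrite_input=overwrite_input,
                    method=method)
    r = func(a, **kwargs)
    result = _quantile(arr,
                       quantiles=q,
    ...<2 lines>...
                       out=out,
                       weights=wgt)
    slices_having_nans = np.isnan(arr[-1, ...])
                                  ~~~^^^^^^^^^
IndexError: index -1 is out of bounds for axis 0 with size 0
```

```bash
python3 -m pendant '[[[0.4,0.004,0,0.002,0],[0.4,0.007,0,0.004,0],[0.4,0.0066,0,0.0046,0],[0.4,0.0066,0,0.0046,0],[0.78,0.0066,0,0.0046,0],[0.78,0.0066,0,0.0046,0],[0.78,0.0066,0,0.0046,0],[0.78,0.0066,0,0.0046,0]]]' && python3 -c "
from h import *
uvw();case('scene')"
```

```text
t: 23.45
eef_pos: [473.4, 167.0, 98.2]
tcp_rot: [3.141, 0.0, 1.684]
ft_force: [-0.1, 0.4, -0.5]
opening: 0.777
TCP uvw [-81.6  -1.6   6.9] F uvw [ 0.6  0.  -0.2] yaw 96.47
scene case u [-63.9  67. ] v [-33.2  33.4] w0 20.58 tilt [-0.   -0.31]
  tray n 182 u [-103.3  -66.8] v [-34.4  29.7] w95 16.4
```

```bash
python3 -m pendant '[[[0.78,-0.0206,-0.0009,-0.0096,0],[0.78,-0.0412,-0.0009,-0.0193,0],[0.78,-0.0412,-0.0009,-0.0193,0],[0.78,-0.0412,-0.0009,-0.0193,0],[0,-0.0412,-0.0009,-0.0193,0],[0,-0.0412,-0.0009,-0.0193,0],[0,-0.0412,-0.0009,-0.0193,0],[0,-0.0412,-0.0009,-0.0193,0]]]' && python3 -m pendant '[[[0,0,0,0,0],[0,0,0,0,0],[0,0,0,0,0],[0,0,0,0,0],[0,0,0,0,0],[0,0,0,0,0],[0,0,0,0,0],[0,0,0,0,0]]]' && python3 -c "
from h import *
uvw();case('scene')"
```

```text
t: 24.3
eef_pos: [476.9, 126.3, 117.2]
tcp_rot: [-3.141, 0.0, 1.684]
ft_force: [0.0, 0.4, 0.2]
opening: 0.501
t: 25.1
eef_pos: [477.1, 126.0, 117.4]
tcp_rot: [3.142, 0.0, 1.684]
ft_force: [0.8, -0.2, -0.3]
opening: 0.003
TCP uvw [-126.8   -0.6    3. ] F uvw [-0.1 -0.8 -0.4] yaw 96.47
scene case u [-63.9  67. ] v [-33.5  33.4] w0 20.59 tilt [-0.01 -0.32]
  tray n 254 u [-103.7  -67.3] v [-30.2  29.6] w95 16.4
```

```bash
python3 -m pendant '[[[0,0.0052,0,0.003,0],[0,0.0104,0,0.006,0],[0,0.0156,0,0.009,0],[0,0.0208,0,0.012,0],[0,0.026,0,0.015,0],[0,0.0294,0,0.017,0],[0,0.0329,0,0.019,0],[0,0.0364,0,0.021,0]]]' && python3 -c "
from h import *
uvw();case('scene')"
```

```text
t: 25.95
eef_pos: [472.9, 162.5, 96.2]
tcp_rot: [-3.142, 0.0, 1.684]
ft_force: [-0.2, 0.6, -0.2]
opening: 0.006
TCP uvw [-84.5  -0.6   3. ] F uvw [0.6 0.1 0.1] yaw 96.48
scene case u [-64.  67.] v [-33.3  33.6] w0 20.55 tilt [-0.03 -0.34]
  tray n 105 u [-77.6 -66.7] v [-29.2  28.6] w95 15.7
```

```bash
python3 -m pendant '[[[0,0.0013,0,0.00075,0],[0,0.0026,0,0.0015,0],[0,0.0039,0,0.00225,0],[0,0.0052,0,0.003,0],[0,0.0061,0,0.0035,0],[0,0.007,0,0.004,0],[0,0.0078,0,0.0045,0],[0,0.0087,0,0.005,0]]]' && python3 -c "
from h import *
uvw();case('scene')"
```

```text
t: 26.8
eef_pos: [472.0, 170.9, 91.3]
tcp_rot: [3.142, 0.0, 1.684]
ft_force: [0.8, -1.4, 0.3]
opening: 0.007
TCP uvw [-74.7  -0.6   3. ] F uvw [-1.4 -0.7 -0.4] yaw 96.47
scene case u [-65.4  67. ] v [-33.3  33.4] w0 20.54 tilt [-0.06 -0.39]
  tray n 6 u [-67.9 -66.5] v [-2.8  2.7] w95 12.7
```

```bash
python3 -m pendant '[[[0,0.0003,0,0.0002,0],[0,0.0006,0,0.00035,0],[0,0.0009,0,0.0005,0],[0,0.0012,0,0.0007,0],[0,0.0015,0,0.00085,0],[0,0.0015,0,0.00085,0],[0,0.0015,0,0.00085,0],[0,0.0015,0,0.00085,0]]]' && python3 -c "
from h import *
uvw()"
```

```text
t: 27.65
eef_pos: [472.0, 171.6, 90.9]
tcp_rot: [3.141, 0.001, 1.684]
ft_force: [0.5, -8.7, 6.6]
opening: 0.004
TCP uvw [-73.8  -0.8   2.9] F uvw [-10.8   0.5   1.4] yaw 96.49
```

```bash
python3 -m pendant '[[[0,-0.013,0,-0.0075,0],[0,-0.026,0,-0.015,0],[0,-0.05,0,-0.05,0],[0,-0.06,0,-0.09,0],[0,-0.06,0,-0.1,0],[0,-0.06,0,-0.1,0],[0,-0.06,0,-0.1,0],[0,-0.06,0,-0.1,0]]]'
python3 - <<'E'
from h import *
uvw();case('scene');case('top')
s=env.state(); c=env.read_camera('wrist'); hsv=cv2.cvtColor(c['image'],cv2.COLOR_BGR2HSV); L=(cloud(c,s)-o_)@M_
np.savez('pics/w7.npz',**c,pos=s['eef_pos'],rot=s['tcp_rot'])
ok=np.isfinite(L[...,2])&(L[...,0]>-85)&(L[...,0]<-45)&(abs(L[...,1])<38)
wh=ok&(hsv[...,1]<70)&(L[...,2]>0)&(L[...,2]<21)
q=L[wh]; print('white in mouth',len(q)); 
if len(q): print('u',np.percentile(q[:,0],[1,25,50,75,99]).round(1),'v',np.percentile(q[:,1],[1,99]).round(1),'w',np.percentile(q[:,2],[1,50,99]).round(1))
br=ok&(hsv[...,1]>70)&(L[...,2]>18)&(L[...,2]<26); 
for lo,hi in((-32,-20),(20,32)):
    k=L[br&(L[...,1]>lo)&(L[...,1]<hi)]; print('top sheet lip u',np.percentile(k[:,0],[.5,2]).round(1),'w',np.median(k[:,2]).round(1))
E
```

```text
t: 28.45
eef_pos: [478.0, 112.8, 189.3]
tcp_rot: [-3.139, -0.0, 1.684]
ft_force: [0.5, 0.8, 0.2]
opening: 0.006
TCP uvw [-174.3   -0.    58.6] F uvw [ 0.5 -0.6  0.5] yaw 96.49
scene case u [-63.6  67. ] v [-33.1  33.6] w0 20.56 tilt [ 0.06 -0.37]
top case u [-14.5  67.4] v [-32.8  32.1] w0 22.11 tilt [-0.16  0.05]
white in mouth 1179
u [-66.  -65.4 -65.1 -64.5 -59.1] v [-32.3  27.4] w [ 0.2 12.5 20.5]
top sheet lip u [-65.7 -65.3] w 23.0
top sheet lip u [-65.7 -65.5] w 22.9
```

```bash
python3 -c "
from h import *
d=dict(np.load('pics/w7.npz')); s={'eef_pos':d['pos'],'tcp_rot':d['rot']}; L=(cloud(d,s)-o_)@M_; hsv=cv2.cvtColor(d['image'],cv2.COLOR_BGR2HSV)
for v in(-25,-12,0,12,25):
    m=(abs(L[...,1]-v)<5)&(hsv[...,1]<70)&(L[...,2]>2)&(L[...,2]<15)&(abs(L[...,0]+65)<12); print(v,m.sum(),np.median(L[m][:,0]).round(2))
show();env.job_done()"
```

```text
-25 109 -65.19
-12 127 -65.23
0 129 -65.24
12 123 -65.24
25 84 -65.06
t 28.6 pos [478.2 112.9 189.6] rot [-179.89    0.     96.5 ] F [ 0.1  0.6 -0.1] op 0.006
the job is handed in; nothing more can be done
```

I laid the chocolate bar flat, pieces up, in the tray, then slid the tray into the slipcase and pushed it home. I handed the job in at about 28.6 s of the 64 s allowed.

The tool can only turn about its own axis, so I tilted the tray by pressing its rear end on the slipcase's sloping top. That stopped 6° short of the slope. I opened the jaws for one row (0.1 s) so the tray settled flat on the slipcase, and it slid about 7 mm before I gripped it again. The bar stayed in the tray.

I inserted the tray to about 90 mm, let go, and pushed the rest with shut fingers. The push stopped at about 11 N.

Last checks:
- **Flush:** the tray's end face is at u = −65.1 to −65.2 mm across its whole width. The nominal mouth is at −65, and the lip measures about −65.5.
- **Slipcase:** its position and slope are unchanged from the start, to within about 0.2° and the cameras' accuracy of roughly 2 mm.
- **Robot:** it was clear of everything, with no force on the tool.

Two things to know:
- **Camera disagreement:** the scene camera read heights about 1.4 mm below the top camera, and the wrist camera had a sideways error of about 1.5 mm. I corrected for both by comparing positions within one picture.
- **Last check was numeric:** I had used all 12 picture views before inserting the tray, so the final result was checked from range data only. The bar can't be seen inside the slipcase.

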